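# Run the demonstration mill on its third setting

## Robot

A 6-joint arm with a two-finger parallel gripper is mounted at the origin on the work surface. World frame = base frame: x ahead of the robot, y to its left, z up, the work surface at z = 0. Lengths are in mm, angles in rad, forces in N, time in s.
With the tool pointing down it reaches from about 400 to 925 mm from the base axis. Payload 12.5 kg.
Tool frame: the origin (TCP) lies midway between the tips of the shut fingers; the grasp point (between the pads) lies 19 mm behind it; z points along the fingers, y is the line along which they close (so a half turn about z gives the same grasp; the last joint's range is limited). The gripper opens to 95 mm and grips with 3 to 60 N. Pads are 20 mm wide; open, the fingers measure 119 mm over their backs; the gripper's body (75 mm by 180 mm) begins 59 mm behind the grasp point.
Start: joints at [1.195, 0.491, 1.559, -0, 1.092, -0.106], TCP at [166.569, 602.413, 214.661] pointing down, gripper open.
Joint ranges: [-3.1, 3.1], [-0.84, 2.19], [0.05, 2.79], [-1.13, 4.28], [0.06, 2.93], [-2.69, 2.69]. Speed limits (rad/s): [2.22, 2.22, 2.79, 3.14, 3.14, 3.14].

## Interface

Orientations are given as [roll, pitch, yaw] about the fixed x, y, z axes, in that order (R = Rz(yaw) Ry(pitch) Rx(roll)).
In Python, from cell import state, read_camera, camera_info, env gives the robot as it stands.
- The arm moves only by the tool move_arm, never from a script. Its argument "commands" is a list of rows, each a list of 3 entries, a list of its own where there are three numbers: the shift along the world's x, y, z in cm, then the turn, a rotation vector about the world's x, y, z in degrees, then the opening, from 0 (shut) to 1 (fully open). A call has 1 to 10 rows; each row shifts and turns the commanded pose from where the row before left it; what a row does not reach is not made up. A row lasts 1/10 s, in which the tool goes at most 50 mm and 8.59 degrees, less where a joint would pass 70% of its speed; a pose out of reach is approached as far as the arm can. A call with a gripper value outside its range is refused whole. The fingers move at their own pace and stop on an object; the grip force is fixed at half the most. Time passes only in rows, so rows that do not move let the fingers close. It gives the time, the measured TCP pose, the force, the opening and the grip force at its end, in the units of the state.
- state(): the state, without advancing time (a new reading comes with each control period).
- read_camera(name): name is "scene" or "top" or "wrist"; returns the picture (480x640x3 uint8, blue, green, red); there is no depth.
- camera_info(name): a dict with "K" (3x3 intrinsics, pixels), "cam_to_world" (4x4, takes a point from camera to world coordinates). Camera axes: x right, y down, z forward; pixel columns grow to the right and rows downward; lengths in mm; the calibration is good to about 2 mm. A picture is of the moment at which its call begins: read the wrist's pose just before it. camera_info takes no time and is no camera call; for the wrist camera it gives the pose at the moment of the call.
- env.job_done(): hands the job in; it is judged then, once.
The state is a dict: "t": time; "joints": joint angles; "qvel": joint speeds; "tau": joint torques, N m; "eef_pos": TCP position; "tcp_rot": TCP orientation; "ft_force": force on the tool from outside, world axes, zero at the start; "moment": the same for the moment, N m; "opening": opening from 0.0 (shut) to 1.0 (fully open); "grip_force": force on a finger pad.
Only numpy, scipy, OpenCV 4.12 (cv2) and the standard library are available. Lean on these libraries where they do the work, as an engineer would, in place of code of your own. Each camera call takes 0.05 s, during which the arm holds its last target. There are 200 camera calls.

## Task

Get the demonstration mill on the shop counter running: first press both hinged caps on its filling tubes fully shut, and only then turn the spring-return dial clockwise past its first two clicks to the third and hold it there against its spring. Finish while still holding the dial at the third click; do not let go. Leave the kettle, the carton and the mug where they stand.

Things in the scene. Friction and masses are not known exactly. Their poses are not given: they have to be found in the camera images.
- mill: White counter-top coffee and spice mill, 150 mm (x) by 320 mm (y), fixed, flat deck 98 mm above the counter. Origin: centre of its underside; z up, front faces -x (roughly the robot). On the deck at x = 0: left filling tube at y = +118 mm, right one at y = +33 mm (clear, 42 mm across, 50 mm tall, each with a black hinged cap), dial at y = -100 mm.
- cap_left (a joint): Angle (rad) of the black hinged cap on the left tube: 0 = shut flat, pi/2 = upright; starts at 1.2 to 1.9, limit 2.0. It turns about the mill's y axis: shut, its lip points to the mill's front (-x); opening, it swings up and over to the back (+x). Disc 48 mm across, 6 mm thick, with an 18 mm wide lip. Stiff hinge (0.02 N m) that stays where it is put; no latch or spring.
- cap_right (a joint): Angle (rad) of the black hinged cap on the right tube: 0 = shut flat, pi/2 = upright; starts at 1.2 to 1.9, limit 2.0. It turns about the mill's y axis: shut, its lip points to the mill's front (-x); opening, it swings up and over to the back (+x). Disc 48 mm across, 6 mm thick, with an 18 mm wide lip. Stiff hinge (0.02 N m) that stays where it is put; no latch or spring.
- cap_left_hinge (a point): Point on the hinge axis of the left cap: 150 mm above the counter, 27 mm behind (mill +x) the axis of its tube. Axes as the mill's.
- cap_right_hinge (a point): Point on the hinge axis of the right cap: 150 mm above the counter, 27 mm behind (mill +x) the axis of its tube. Axes as the mill's.
- cap_left_lip (a point): Outer end of the top face of the left cap's thumb lip, 62 mm from the hinge axis. Shut, the cap's top face is 154 mm above the counter.
- cap_right_lip (a point): Outer end of the top face of the right cap's thumb lip, 62 mm from the hinge axis. Shut, the cap's top face is 154 mm above the counter.
- dial (a joint): Turn of the dial (rad) about a vertical axis, clockwise seen from above. 0 = rest, where its spring returns it whenever let go; clicks at 0.4, 0.8 and 1.2 (the third); hard stop at 1.27. The spring pulls back with 0.06 N m at rest to 0.12 N m at the third click, give or take 0.04 N m at the clicks; no click holds by itself. Four dots on the deck, growing, mark rest and clicks.
- dial_grip (a point): Point on the dial's axis, 132 mm above the counter, inside its upright black grip bar (50 mm long, 14 mm wide, 111 to 145 mm above the counter). x along the bar, z up; turns with the dial. At rest the bar lies 0.6 rad anticlockwise (from above) of the mill's x axis, at the third click 0.6 rad clockwise of it. White mark on its front end. Below it a grey round skirt 68 mm across, top at 111 mm.
- kettle: White jug kettle, about 155 mm across and 200 mm tall, black handle, standing loose on a cream round base beyond the left end of the mill. Origin: centre of its underside.
- carton: Cardboard carton 100 x 140 x 60 mm standing loose behind the mill. Origin: centre of its underside.
- mug: White mug, 80 mm across, 85 mm tall, standing loose behind the mill. Origin: centre of its underside.
There are look-alikes about, which are no part of the job. Leave any green look-alike of the carton alone. What is shaped like the mug but red is not meant.

How it is judged:
By the outcome, as a careful person would: the job done as asked, in the order asked, and still so for the second after the job is handed in, while the arm keeps its last pose, push and grip.
It also fails if it takes over 58 s, if anything falls off the work surface, if the arm or the gripper's body presses on something with over 40 N, if the wrist force passes 120 N, or if a joint passes its speed limit or range.

## Working session

There is one attempt and no reset: what is moved stays moved. The work goes in short steps, Python scripts to look and compute and a tool call to move; the robot and the scene stay as the last step left them, time stands still between calls to the robot, and variables do not carry over. Pictures are saved under pics/ and viewed, at most 10 in all, crops included, and the job is handed in when it is done.

Besides the shell and the picture viewer there is one more tool, called after "Call:" as a command line: name --argument value ..., lists and objects as JSON in quotes. move_arm: Moves the arm, as the interface text tells. Its arguments: {"type":"object","properties":{"commands":{"type":"array"}},"required":["commands"]}

```bash
mkdir -p pics
python3 - <<'E'
from cell import state, read_camera, camera_info
import cv2
for n in ("scene","top"):
    cv2.imwrite(f"pics/{n}0.png",read_camera(n)); c=camera_info(n); print(n,c["K"],c["cam_to_world"])
s=state();print(s["t"],s["eef_pos"],s["tcp_rot"],s["opening"])
E
```

```text
scene [[459.20286015   0.         330.11264935]
 [  0.         459.20286015 236.21779224]
 [  0.           0.           1.        ]] [[-2.61663348e-01  7.61279046e-01 -5.93284507e-01  1.28007471e+03]
 [ 9.65158750e-01  2.05792402e-01 -1.61610872e-01  1.98319179e+02]
 [-9.37526967e-04 -6.14901376e-01 -7.88603461e-01  9.60514521e+02]
 [ 0.00000000e+00  0.00000000e+00  0.00000000e+00  1.00000000e+00]]
top [[527.41338101   0.         325.30482983]
 [  0.         527.41338101 238.71011878]
 [  0.           0.           1.        ]] [[-1.42839970e-02 -9.84629174e-01  1.74072849e-01  4.06778927e+02]
 [-9.99797125e-01  1.15918897e-02 -1.64723352e-02  3.07935114e+01]
 [ 1.42013086e-02 -1.74272824e-01 -9.84594996e-01  1.37111728e+03]
 [ 0.00000000e+00  0.00000000e+00  0.00000000e+00  1.00000000e+00]]
0.1 [166.50554092 602.19267319 214.11837322] [-3.14059997e+00 -9.46936874e-05  2.87179324e+00] 1.0012364442704083
```

View pics/top0.png

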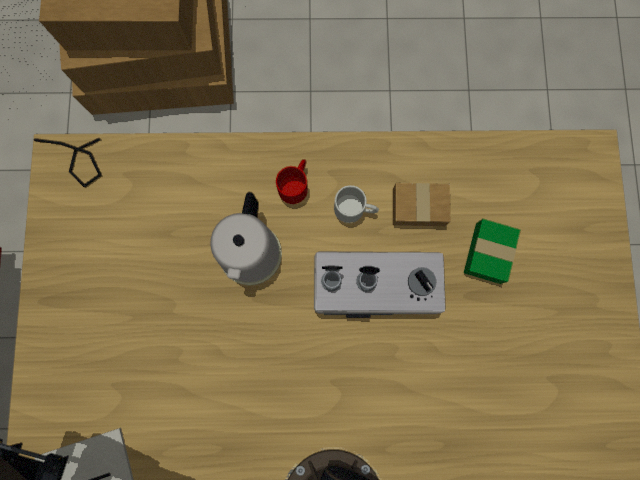

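View pics/scene0.png

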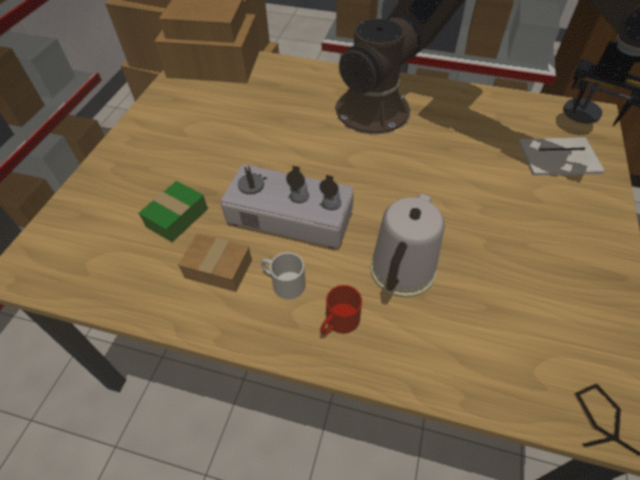

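The top view shows the mill (deck corners about (316,253) to (444,313)), the caps at (332,268) and (369,270), and the dial at (421,282). The kettle is at (245,245), the mug at (350,205) and the carton at (421,204). The look-alikes are the red mug (292,184) and the green carton (493,250), neither of which I'll touch. Next I'll measure the mill and check it in one enlarged crop.

```bash
cat > h.py <<'E'
import numpy as np, cv2
from cell import state, read_camera, camera_info
def ray(n,px,c=None):
    c=c or camera_info(n); T=np.array(c["cam_to_world"]); d=T[:3,:3]@np.linalg.solve(np.array(c["K"]),[px[0],px[1],1]); return T[:3,3],d
def onz(n,px,z,c=None):
    o,d=ray(n,px,c); return o+d*(z-o[2])/d[2]
def proj(n,p,c=None):
    c=c or camera_info(n); T=np.array(c["cam_to_world"]); q=np.array(c["K"])@(T[:3,:3].T@(np.array(p)-T[:3,3])); return q[:2]/q[2]
def mill2w(m,p):
    c,s=np.cos(m[2]),np.sin(m[2]); return np.array([m[0]+c*p[0]-s*p[1],m[1]+s*p[0]+c*p[1],p[2]])
E
python3 - <<'E'
from h import *
im=cv2.imread("pics/top0.png"); hsv=cv2.cvtColor(im,cv2.COLOR_BGR2HSV)
m=((hsv[...,1]<45)&(hsv[...,2]>110)).astype(np.uint8); k=np.zeros_like(m);k[235:330,298:460]=1;m*=k
m=cv2.morphologyEx(m,cv2.MORPH_CLOSE,np.ones((9,9)))
c=max(cv2.findContours(m,cv2.RETR_EXTERNAL,cv2.CHAIN_APPROX_NONE)[0],key=cv2.contourArea)
print(cv2.boundingRect(c))
w=np.array([onz("top",p[0],98)[:2] for p in c],np.float32)
r=cv2.minAreaRect(w);print(r,cv2.boxPoints(r))
x,y,W,H=300,240,160,90
cv2.imwrite("pics/crop1.png",cv2.resize(im[y:y+H,x:x+W],None,fx=5,fy=5,interpolation=cv2.INTER_CUBIC))
E
```

```text
(314, 252, 131, 60)
((525.9623413085938, -119.21208190917969), (314.93304443359375, 143.1997833251953), 89.21320343017578) [[ 452.2069  -275.68057]
 [ 595.3932  -277.64694]
 [ 599.7178    37.25641]
 [ 456.5315    39.22278]]
```

View pics/crop1.png

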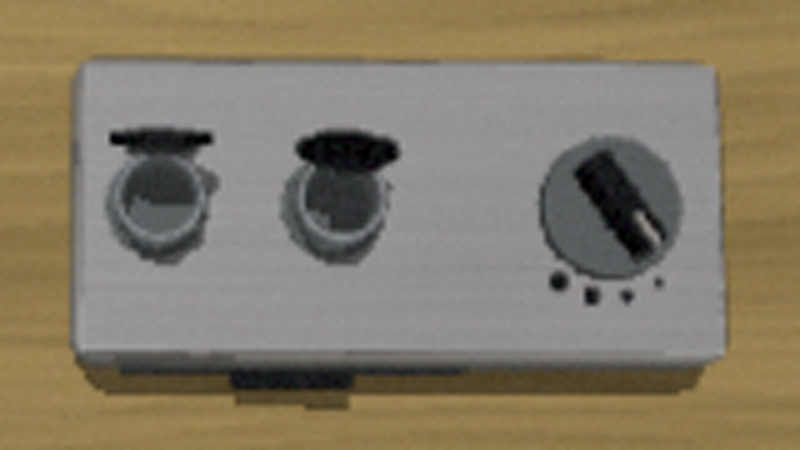

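The crop confirms the mill: left cap at crop (160,137), right cap at (348,150), dial skirt centre about (612,206), and the bar's white mark at front right (650,240), so the dial is at rest. I'll cross-check the pose against known features.

Run:
```python
from h import *
f=lambda u,v:(300+(u+.5)/5-.5,240+(v+.5)/5-.5)
m=(526,-119.2,-0.0137)
print("skirt",onz("top",f(612,206),111),"exp",mill2w(m,(0,-100,111)))
for n,u,v,y in(("L",158,192,118),("R",340,196,33)): print(n,onz("top",f(u,v),148),"exp",mill2w(m,(0,y,148)))
print("edges back/front",onz("top",f(400,60),98),onz("top",f(400,352),98),onz("top",f(400,362),98))
print("kettle base",onz("top",(247,245),200),onz("top",(262,262),20))
print("mug,carton",onz("top",(350,205),85),onz("top",(421,204),60))
a=onz("top",f(597,158),145);b=onz("top",f(650,248),145);d=a-b;print("bar",(a+b)/2,np.hypot(*d[:2]),np.arctan2(d[1],d[0]))
```

```text
skirt [ 524.2959519  -220.81078278  111.        ] exp [ 524.63004286 -219.19061565  111.        ]
L [530.09736759  -2.05128827 148.        ] exp [527.61654943  -1.21107354 148.        ]
R [527.14336427 -86.73010183 148.        ] exp [526.45208586 -86.20309684 148.        ]
edges back/front [ 598.30015862 -122.78927966   98.        ] [ 456.74698328 -118.22201201   98.        ] [ 451.99531613 -118.06869764   98.        ]
kettle base [601.55536615 187.2596265  200.        ] [586.62167273 172.21846754  20.        ]
mug,carton [719.23833008 -53.85582027  85.        ] [ 725.97226384 -237.55094208   60.        ]
bar [ 522.51804045 -219.43915611  145.        ] 48.15372762352488 0.4940724563027879
```

Call:
move_arm --commands '[[[0,0,4],[0,0,0],1],[[0,0,5],[0,0,0],1],[[1,0,5],[0,0,5],1],[[3,-3,0],[0,0,5],0.77],[[3,-4,0],[0,0,4.7],0.77],[[3,-4,0],[0,0,0],0.77],[[3,-4,0],[0,0,0],0.77],[[3,-4,0],[0,0,0],0.77],[[3,-4,0],[0,0,0],0.77],[[3,-4,0],[0,0,0],0.77]]'

```text
t: 1.1
eef_pos: [387.1, 330.6, 353.6]
tcp_rot: [-3.142, -0.0, 3.129]
ft_force: [1.4, -0.0, 0.0]
opening: 0.766
grip_force: 0.0
```

Features agree within about 3 mm. Now I'll move above and behind the caps and take a wrist look.

Call:
move_arm --commands '[[[2.2,-4,0],[0,0,0],0.77],[[2.2,-4,0],[0,0,0],0.77],[[2.2,-4,0],[0,0,0],0.77],[[2.2,-4,0],[0,0,0],0.77],[[2.2,-4,0],[0,0,0],0.77],[[2.2,-4,0],[0,0,0],0.77],[[2.2,-4,0],[0,0,0],0.77],[[2.2,-4,0],[0,0,0],0.77],[[2.2,-4,0],[0,0,0],0.77],[[2.2,-1.5,0],[0,0,0],0.77]]'

```text
t: 2.1
eef_pos: [607.0, -46.0, 353.2]
tcp_rot: [-3.141, -0.001, 3.126]
ft_force: [0.6, 0.4, 0.1]
opening: 0.772
grip_force: 0.0
```

Run:
```python
from h import *
s=state();print(s["t"],s["eef_pos"],s["tcp_rot"],s["joints"])
c=camera_info("wrist");cv2.imwrite("pics/w1.png",read_camera("wrist"))
import json;json.dump({k:np.array(v).tolist() for k,v in c.items() if k in("K","cam_to_world")},open("w1.json","w"))
m=(526,-119.3,-0.0137)
for p in((27,118,150),(27,33,150),(0,-100,145),(0,-100,111)): print(p,proj("wrist",mill2w(m,p),c))
```

```text
2.1 [606.97308245 -46.00366913 353.22796598] [-3.14126835e+00 -7.69784084e-04  3.12573748e+00] [-1.83919457e-01  3.65588836e-01  1.39440128e+00 -4.56584076e-04
  1.38230725e+00 -1.73877503e+00]
(27, 118, 150) [361.43579039 161.52691019]
(27, 33, 150) [279.61457931 161.68657514]
(0, -100, 145) [150.32256901 134.88630808]
(0, -100, 111) [164.30827907 135.0053671 ]
```

View pics/w1.png

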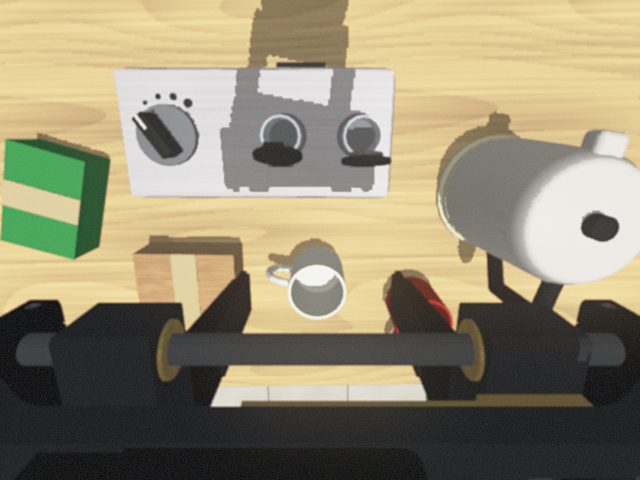

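The wrist view confirms it: skirt at (167,135) against a predicted (164,135), and hinges at about (278,158) and (365,160) against (280,162) and (361,162). Next I'll descend behind both caps with one finger behind each, sweep forward, and stop above shut.

Call:
move_arm --commands '[[[0,0,-4],[0,0,0],0.77],[[0,0,-4],[0,0,0],0.77],[[0,0,-4],[0,0,0],0.77],[[0,0.2,-4],[0,0,0],0.77],[[0,0,-0.8],[0,0,0],0.77],[[-2,0,0],[0,0,0],0.77],[[-1,0,0],[0,0,0],0.77],[[-1,0,0],[0,0,0],0.77],[[-1,0,0],[0,0,0],0.77],[[-1,0,0],[0,0,0],0.77]]'

```text
t: 3.15
eef_pos: [546.2, -40.6, 186.4]
tcp_rot: [-3.141, 0.002, 3.128]
ft_force: [1.4, 0.6, 0.4]
opening: 0.769
grip_force: 0.5
```

Call:
move_arm --commands '[[[-1,0,0],[0,0,0],0.77],[[-1,0,-0.5],[0,0,0],0.77],[[-1,0,-0.5],[0,0,0],0.77],[[-0.5,0,-0.5],[0,0,0],0.77],[[-0.5,0,-0.5],[0,0,0],0.77],[[0,0,-0.3],[0,0,0],0.77],[[0,0,-0.2],[0,0,0],0.77],[[0,0,0],[0,0,0],0.77]]'

```text
t: 3.95
eef_pos: [506.5, -40.6, 160.3]
tcp_rot: [3.141, -0.001, 3.128]
ft_force: [0.0, 0.1, -1.1]
opening: 0.769
grip_force: 0.0
```

Call:
move_arm --commands '[[[0.5,0,-0.2],[0,0,0],0.77],[[0.3,0,-0.2],[0,0,0],0.77],[[0,0,-0.2],[0,0,0],0.77],[[0,0,-0.1],[0,0,0],0.77],[[0,0,0],[0,0,0],0.77]]'

```text
t: 4.45
eef_pos: [515.0, -40.6, 154.2]
tcp_rot: [-3.141, 0.002, 3.128]
ft_force: [0.3, 0.9, 5.3]
opening: 0.768
grip_force: 2.6
```

Call:
move_arm --commands '[[[0,0,-0.1],[0,0,0],0.77],[[0,0,-0.1],[0,0,0],0.77],[[0,0,0],[0,0,0],0.77]]'

```text
t: 4.75
eef_pos: [515.0, -40.6, 153.8]
tcp_rot: [-3.141, 0.003, 3.129]
ft_force: [-6.1, 0.9, 24.8]
opening: 0.769
grip_force: 12.4
```

Firm contact at the shut height (153.8 mm, 25 N). I'll lift and look to verify.

Call:
move_arm --commands '[[[0,0,2],[0,0,0],0.77],[[0,0,4],[0,0,0],0.77],[[2,-1,4],[0,0,0],0.6],[[2,-2,4],[0,0,0],0.5],[[2,-3,0],[0,0,0],0.5],[[1,-3,0],[0,0,0],0.5],[[0,-3,0],[0,0,0],0.5],[[0,0,0],[0,0,0],0.5]]'

```text
t: 5.55
eef_pos: [584.4, -163.4, 290.9]
tcp_rot: [-3.141, -0.001, 3.126]
ft_force: [-1.0, -0.7, -0.9]
opening: 0.503
grip_force: 0.0
```

Run:
```python
from h import *
s=state();print(s["t"],s["eef_pos"],s["tcp_rot"],s["joints"])
c=camera_info("wrist");im=read_camera("wrist");cv2.imwrite("pics/w2.png",im)
m=(526,-119.3,-0.0155)
for p in((27,118,150),(-35,118,154),(27,33,150),(-35,33,154),(0,-100,145),(0,-100,111)): print(p,proj("wrist",mill2w(m,p),c))
```

```text
5.55 [ 584.35911794 -163.44859146  290.94616814] [-3.14138454e+00 -7.38667980e-04  3.12569838e+00] [-3.81348613e-01  4.00312529e-01  1.50138820e+00 -4.84537729e-04
  1.24050747e+00 -1.93609346e+00]
(27, 118, 150) [501.47899715 190.51693342]
(-35, 118, 154) [514.50456099 116.3443984 ]
(27, 33, 150) [405.52154911 190.52992994]
(-35, 33, 154) [411.64950412 116.34900144]
(0, -100, 145) [254.77100605 159.01583644]
(0, -100, 111) [261.00114409 156.851235  ]
```

View pics/w2.png

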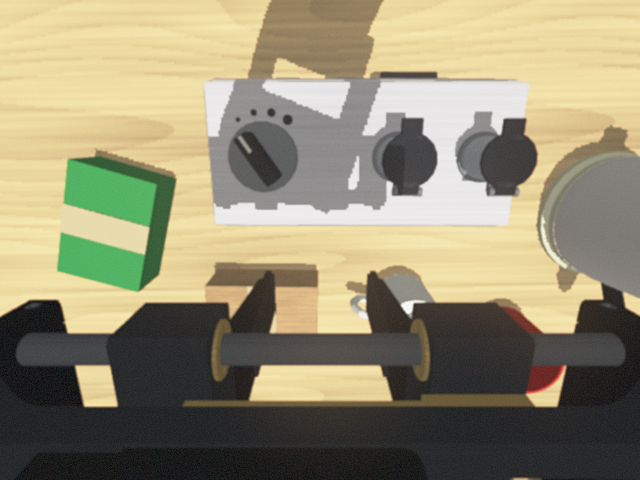

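Both caps lie flat, with lips at about (514,120) and (412,120), close to the predicted shut positions of (514,116) and (412,116). The bar runs about (240,137) to (275,182). Now I'll measure its centre and angle.

Run:
```python
from h import *
im=cv2.imread("pics/w2.png");g=im.max(2)
c=camera_info("wrist")
m=np.zeros_like(g);m[125:195,230:292]=(g[125:195,230:292]<58);
n,l,st,ce=cv2.connectedComponentsWithStats(m);i=1+np.argmax(st[1:,4]);print(st[i],ce[i])
v,u=np.where(l==i);w=np.array([onz("wrist",p,145,c)[:2] for p in zip(u,v)],np.float32);r=cv2.minAreaRect(w);b=cv2.boxPoints(r);print(r,b)
h=im[110:205,360:550].max(2)<70
n,l,st,ce=cv2.connectedComponentsWithStats(h.astype(np.uint8));print([(s[:2]+[360,110],s[2:]) for s in st[1:] if s[4]>300])
```

```text
[236 133  45  52 810] [260.49876543 160.        ]
((523.5057983398438, -214.52679443359375), (47.4608268737793, 16.584970474243164), 33.79166030883789) [[ 499.1722  -220.83345]
 [ 508.39633 -234.61665]
 [ 547.83936 -208.22014]
 [ 538.61523 -194.43694]]
[(array([481, 120]), array([  55,   70, 1972], dtype=int32)), (array([382, 136]), array([ 26,  58, 844], dtype=int32))]
```

Call:
move_arm --commands '[[[-1.2,-1.1,0],[0,0,6.9],0.5],[[-1.2,-1.1,0],[0,0,6.9],0.5],[[-1.2,-1.1,-2],[0,0,6.9],0.5],[[-1.2,-1.1,-3],[0,0,6.9],0.5],[[-1.2,-1.2,-3],[0,0,6.8],0.5],[[0,0,-3],[0,0,0],0.5],[[0,0,0],[0,0,0],0.5]]'

```text
t: 6.3
eef_pos: [522.8, -215.2, 178.8]
tcp_rot: [3.136, -0.003, -2.555]
ft_force: [-0.4, 0.7, 0.2]
opening: 0.504
grip_force: 0.0
```

Run:
```python
from h import *
s=state();print(s["t"],s["eef_pos"],s["tcp_rot"],s["joints"])
im=read_camera("wrist");cv2.imwrite("pics/w3.png",im)
```

```text
6.3 [ 522.8156657  -215.16518648  178.7856188 ] [ 3.13615978e+00 -2.53508543e-03 -2.55465892e+00] [-5.07368335e-01  4.48566755e-01  1.74519762e+00  2.93272720e-04
  9.53818743e-01 -2.66526190e+00]
```

View pics/w3.png

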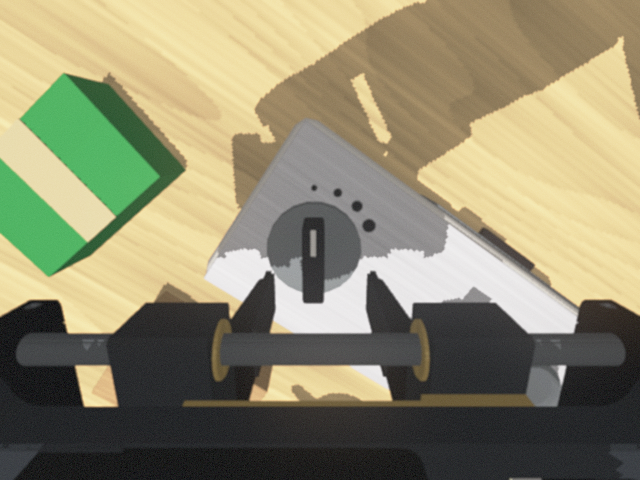

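The wrist view shows the bar vertical at column 313, aligned with the fingers (midpoint about 320), so a shift of about 4 mm is due. However, joint 6 is nearly at its limit. I'll use the equivalent half-turned grasp, since there is plenty of time.

Call:
move_arm --commands '[[[0,0,1],[0,0,-8],0.5],[[0,0,1],[0,0,-8],0.5],[[0,0,0],[0,0,-8],0.5],[[0,0,0],[0,0,-8],0.5],[[0,0,0],[0,0,-8],0.5],[[0,0,0],[0,0,-8],0.5],[[0,0,0],[0,0,-8],0.5],[[0,0,0],[0,0,-8],0.5],[[0,0,0],[0,0,-8],0.5],[[0,0,0],[0,0,-8],0.5]]'

```text
t: 7.35
eef_pos: [525.3, -216.0, 203.9]
tcp_rot: [3.141, 0.003, 2.327]
ft_force: [-0.3, 0.1, -0.2]
opening: 0.5
grip_force: 0.0
```

Call:
move_arm --commands '[[[0,0,0],[0,0,-8],0.5],[[0,0,0],[0,0,-8],0.5],[[0,0,0],[0,0,-8],0.5],[[0,0,0],[0,0,-8],0.5],[[0,0,0],[0,0,-8],0.5],[[0,0,0],[0,0,-8],0.5],[[0,0,0],[0,0,-8],0.5],[[0,0,0],[0,0,-8],0.5],[[0,0,0],[0,0,-8],0.5],[[0,0,0],[0,0,-8],0.5]]'

```text
t: 8.35
eef_pos: [525.3, -216.0, 203.9]
tcp_rot: [3.139, -0.0, 0.931]
ft_force: [0.5, -0.4, 0.9]
opening: 0.497
grip_force: 0.0
```

Call:
move_arm --commands '[[[0,0,0],[0,0,-8],0.5],[[0,0,0],[0,0,-8],0.5],[[0,0,0],[0,0,-4],0.5],[[0,0,0],[0,0,0],0.5]]'

```text
t: 8.75
eef_pos: [525.2, -216.1, 203.6]
tcp_rot: [3.139, -0.001, 0.587]
ft_force: [-0.0, 0.4, -0.3]
opening: 0.498
grip_force: 0.0
```

Run:
```python
from h import *
s=state();print(s["t"],s["eef_pos"],s["tcp_rot"],s["joints"])
```

```text
8.75 [ 525.19313951 -216.12472445  203.64411892] [ 3.13926351e+00 -1.24756326e-03  5.86810919e-01] [-5.06710361e-01  4.20644868e-01  1.71632262e+00  4.53755646e-05
  1.00198322e+00  4.77252110e-01]
```

Call:
move_arm --commands '[[[-0.1,-0.3,-2],[0,0,0],0.5],[[0,0,-2],[0,0,0],0.5],[[0,0,-2],[0,0,0],0.5],[[0,0,-1.5],[0,0,0],0.5],[[0,0,-1],[0,0,0],0.5],[[0,0,0],[0,0,0],0.3],[[0,0,0],[0,0,0],0.2],[[0,0,0],[0,0,0],0.1],[[0,0,0],[0,0,0],0.1],[[0,0,0],[0,0,0],0]]'

```text
t: 9.75
eef_pos: [523.7, -219.9, 117.3]
tcp_rot: [3.14, -0.001, 0.587]
ft_force: [3.3, -4.9, -0.4]
opening: 0.146
grip_force: 30.0
```

Call:
move_arm --commands '[[[0,0,0],[0,0,0],0],[[0,0,0],[0,0,0],0],[[0,0,0],[0,0,0],0]]'

```text
t: 10.05
eef_pos: [523.7, -219.9, 117.3]
tcp_rot: [3.14, -0.001, 0.587]
ft_force: [0.3, -0.7, 6.3]
opening: 0.146
grip_force: 30.0
```

The bar is gripped (13.9 mm). Turning clockwise.

Call:
move_arm --commands '[[[0,0,0],[0,0,-6],0],[[0,0,0],[0,0,-8],0],[[0,0,0],[0,0,-8],0],[[0,0,0],[0,0,-8],0],[[0,0,0],[0,0,-8],0],[[0,0,0],[0,0,-8],0],[[0,0,0],[0,0,-8],0],[[0,0,0],[0,0,-8],0],[[0,0,0],[0,0,-4],0],[[0,0,0],[0,0,0],0]]'

```text
t: 11.05
eef_pos: [523.6, -218.4, 117.2]
tcp_rot: [-3.14, 0.0, -0.567]
ft_force: [0.9, 9.1, 8.0]
opening: 0.146
grip_force: 30.0
```

Run:
```python
from h import *
s=state();print(s["t"],s["eef_pos"],s["tcp_rot"],s["joints"],s["moment"],s["ft_force"],s["opening"])
```

```text
11.05 [ 523.64406739 -218.42052626  117.19915282] [-3.14013269e+00  3.62152725e-04 -5.67281508e-01] [-0.51229952  0.52784886  1.80361942  0.00203936  0.81040679  1.62437283] [ 1.62375457 -0.18971381  0.10616063] [0.86543027 9.11464143 8.02223741] 0.14583952213186183
```

Call:
move_arm --commands '[[[0,0.05,0],[0,0,-2],0],[[0,0.05,0],[0,0,-2],0],[[0,0,0],[0,0,-0.8],0],[[0,0,0],[0,0,0],0],[[0,0,0],[0,0,0],0]]'

```text
t: 11.55
eef_pos: [523.7, -218.2, 117.2]
tcp_rot: [-3.141, -0.001, -0.648]
ft_force: [1.0, 3.9, 6.0]
opening: 0.146
grip_force: 30.0
```

Run:
```python
from h import *
s=state();print(s["t"],s["eef_pos"],s["tcp_rot"],s["moment"],s["ft_force"],s["opening"])
cv2.imwrite("pics/w4.png",read_camera("wrist"))
im=read_camera("top");cv2.imwrite("pics/top4.png",cv2.resize(im[150:340,200:540],None,fx=2.3,fy=2.3,interpolation=cv2.INTER_CUBIC))
```

```text
11.55 [ 523.74070945 -218.24709405  117.20812424] [-3.14102077e+00 -6.47156606e-04 -6.48204942e-01] [ 0.6120266  -0.07022309  0.14521905] [0.95654693 3.89955902 6.03757673] 0.1464892928743132
```

View pics/w4.png

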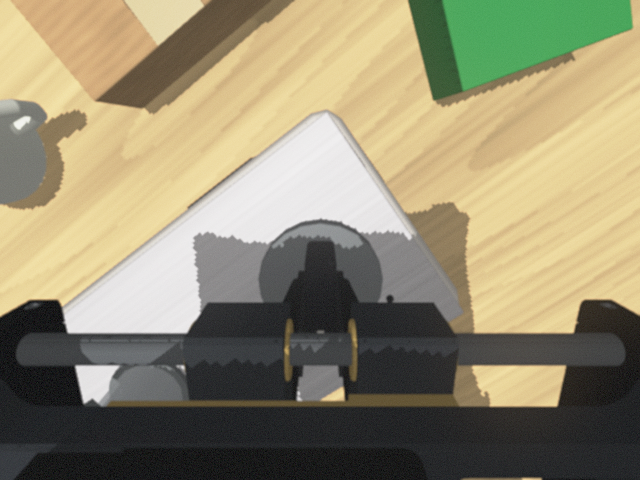

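View pics/top4.png

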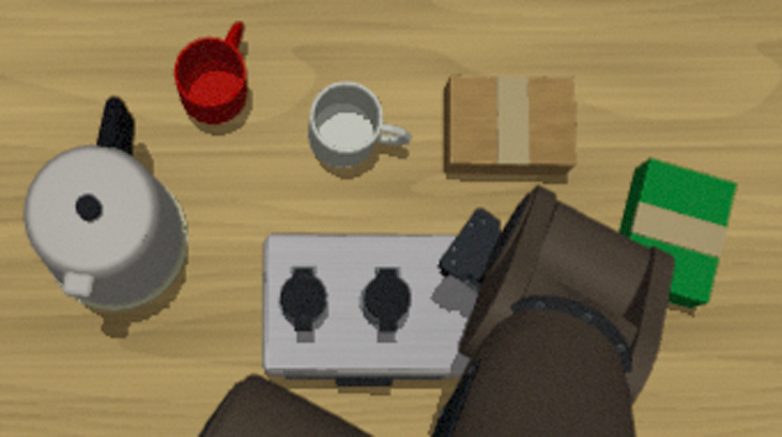

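The top view shows both caps flat, with the kettle, mug and carton where they stood. The wrist view shows the bar square between the fingers. By yaw the dial is turned about 1.235 rad, between the third click (1.2) and the stop (1.27), with 0.145 N m of spring moment. Handing in.

```bash
python3 -c "
from cell import env
print(env.job_done())"
```

```text
the job is handed in; nothing more can be done
None
```

Job handed in at about 12 s on the robot's clock, with no verdict returned: both caps were pressed shut first, and the dial is held about 1.235 rad clockwise, just past the third click, with the kettle, carton and mug not touched.

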